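# Swap the reagent pack of a benchtop analyser

### The arm

A 7-joint arm with a two-finger parallel gripper is mounted at the origin on the work surface. World frame = base frame: x ahead of the robot, y to its left, z up, the work surface at z = 0. Lengths are in m, angles in rad, forces in N, time in s.
With the tool pointing down it reaches from about 0.425 to 0.875 m from the base axis. Payload 4.7 kg.
Tool frame: the origin (TCP) lies midway between the tips of the shut fingers; the grasp point (between the pads) lies 19 mm behind it (ctrl.grip_depth is the distance from the TCP to the grasp point, in m); z points along the fingers, y is the direction in which the jaws open and shut (so a half turn about z gives the same grasp; the last joint's range is limited). The gripper opens to 87 mm and grips with 3 to 60 N. Pads are 19 mm wide; open, the fingers measure 117 mm over their backs; the gripper's body (75 mm by 190 mm) begins 51 mm behind the grasp point.
Start: joints at [1.296, 0.321, -0.07, 1.45, 0.023, 1.371, -0.057], TCP at [0.185, -0.623, 0.223] pointing down, gripper open.
Joint ranges: [-2.86, 2.86], [-0.3, 2.09], [-1.38, 1.24], [0.06, 2.45], [-1.56, 4.7], [0.09, 2.05], [-2.69, 2.69]. Speed limits (rad/s): [2.57, 2.57, 3.14, 3.14, 3.14, 3.14, 3.14].

### API

Orientations are given as a rotation vector (axis times angle).
In Python, from bench import ctrl gives the robot as it stands. The module is installed in compiled form; this text tells all that it offers.
- The arm moves only by the shell command python3 -m inch 'ROWS' [FORCE]. ROWS is JSON, a list of rows, each a list of 5 numbers: the opening, from -1 (shut) to 1 (fully open), so that 0 is half open, then the shift along the tool's x, y, z in mm, then the turn about the tool's z in rad. In form: [[fingers, tx, ty, tz, twist], ...]. A call has 1 to 5 rows; each row shifts and turns the pose as measured when the row begins, along the tool's axes as they then stand; what a row does not reach is not made up. A row lasts 1/8 s, in which the tool goes at most 62.5 mm and 10.7 degrees, less where a joint would pass 70% of its speed; a pose out of reach is approached as far as the arm can. A call is refused whole if a number of a shift passes 62.5 or a number of a turn 0.188, either way. A call with a gripper value outside its range is refused whole. The fingers move at their own pace and stop on an object; FORCE is the grip in N (left out, the last holds). Time passes only in rows, so rows that do not move let the fingers close. It gives the time, the measured TCP pose, the force and the opening at its end, in the units of the state.
- ctrl.get_state(): the state, without advancing time (a new reading comes with each control period).
- ctrl.get_image(name): name is "scene" or "top" or "wrist"; returns a dict with "color" (480x640x3 uint8, red, green, blue), "range_z" (480x640 float32, m along the optical axis (not along the pixel's ray), 0 where there is no reading), "K" (3x3 intrinsics, pixels), "R" (3x3) and "t" (3): a world point X has camera coordinates R X + t. Camera axes: x right, y down, z forward; pixel columns grow to the right and rows downward; lengths in m; the calibration is good to about 2 mm. A picture is of the moment at which its call begins.
- ctrl.close_job(): hands the job in, once; it reports no verdict.
The state is a dict: "time": time; "joint_positions": joint angles; "qd": joint speeds; "joint_torque": joint torques, N m; "position": TCP position; "tool_rot": TCP orientation; "ft_force": force on the tool from outside, world axes, zero at the start; "torque": the same for the moment, N m; "grip_width": opening from 0.0 (shut) to 1.0 (fully open).
Only numpy, scipy, OpenCV 4.12 (cv2) and the standard library are available. Lean on these libraries where they do the work, as an engineer would, in place of code of your own. Each camera call takes 0.05 s, during which the arm holds its last target. There are 200 camera calls.

### The job

Change the analyser's reagent pack: lift the spent pack off the sprung pad on the sloping deck and stand it upright in the grey plastic tray. Then set the fresh pack from the bench on the pad, push it down against the spring until both steel catches have snapped over its end lugs, and let go so that it stays down. Tip neither pack over and leave the other bottles, glassware, dish and slide box where they are.

Things in the scene. Friction and masses are not known exactly. Their poses are not given: they have to be found in the camera images.
- analyser: Benchtop analyser, white, 240 wide, 300 deep, 150 high, on the robot's left, fixed. Origin: centre of its underside; +x to its back, +y to its left, z up. Its front is a deck sloping 30 degrees, rising from a 45 high front edge (x=-150) to 128 (x=-7); behind stands the 150 high rear case. Pack bay on the deck's right half (y=-55, nearer the far edge of the bench), touch screen on the left half.
- pad_top (a point): Centre of the top face of the bay's sprung pad, an aluminium plate 56 x 34 on a plunger. Axes ride with the pad: x up the slope, y level across the deck, z square out of the deck, 30 degrees from vertical. With the pad up (joint pad 0) it is 21 above the deck surface; it sinks along -z when pressed. A pack belongs on it with its own x along this x (either way round).
- bay_deck (a point): Fixed point on the deck surface under the pad's centre; axes as pad_top. Round it, from here: grey end fences at x=+-40 (7 wide, at y=+-15), catch housings 22 wide, 27 high at x=+-49..63, corner lugs at y=+-22 (x=+-23..31). Fences and lugs are 27 high, then flare out 5.5 up to 36 high; a pack has 4 mm of play in all between them. The middle 46 mm of the long sides is free for fingers.
- pad (a joint): How far the pad is pressed into the deck, m: 0 up, 0.019 bottom stop. Spring 3 N at the top, 5.5 N at the bottom; from about 0.002 to 0.0165 a pack must also force the catches aside (8 to 16 N in all); at 0.0165 they snap in over its lugs and the force drops. Press to 0.0175 to 0.019, then let go: a caught pack stays at about 0.0165; one not caught rises again.
- catch_low (a joint): Steel spring-bolt catch at the bay's lower end (-x side), sliding along the slope, m: 0 = sprung fully out (over the lug when the pack is down), up to 0.007 as it is pushed aside. 14 wide, bevelled on top, flat below; when out, its nose tip stands 34 from bay_deck along x and its flat underside 10.5 above the deck.
- catch_high (a joint): The same catch at the upper end of the bay (+x side), opening up the slope.
- spent: Spent reagent pack, white plastic, paper label, standing on the raised pad at the start, loose (the catches do not hold it). Body 64 (x) x 40 (y) x 50 (z); at the foot of each x end a lug 6 long, 36 wide, 6 thick (76 overall). Two flush grey septa on top. Origin: centre of the underside, z up through the pack. About 130 g. Grip it across the 40 mm.
- fresh: Fresh reagent pack, the same in shape and size as the spent one, standing upright on the open bench between the analyser and the tray. About 170 g. Origin: centre of the underside, x along the 64 mm, z up; half a turn about z makes no difference.
- tray: Grey plastic discard tray, fixed, 140 (x) x 190 (y) outside, 35 high, walls 4 and floor 4 thick, empty, on the right. Origin: centre of the underside, z up.
- wash: Bystander: round white wash bottle with a grey screw cap, 60 across, 106 high, near the fresh pack (either may be the nearer to the robot). Origin under its centre.
- flask: Bystander: stoppered conical flask, 80 across the foot, 137 high with its stopper. Origin under its centre.
- beaker: Bystander: empty glass beaker, 66 across, 90 high. Origin under its centre.
- amber: Bystander: amber glass bottle, 56 across, 120 high. Origin under its centre.
- dish: Bystander: shallow steel dish, 90 across, 22 high. Origin under its centre.
- slides: Bystander: grey slide box 85 x 40 x 26 high. Origin under its centre.
Not all that is in view belongs to the job. Of the things shaped like the tray, the grey one is meant.

How it is judged:
On the way, in this order (a step that is already met when the one before it is completed fails the run):
1. the spent pack stands upright in the tray, released (x of spent in the frame of tray between -0.066 and 0.066 m and y of spent in the frame of tray between -0.091 and 0.091 m and z of spent in the frame of tray between -0.002 and 0.012 m and angle between spent's own z axis and vertical below 0.12 rad and linear speed of spent below 0.02 m/s and contact force between spent and the arm below 0.05 N), for 0.2 s.
2. the fresh pack is down on the pad with both catches over its lugs (value of joint pad above 0.015 m and x of fresh in the frame of pad_top between -0.004 and 0.004 m and y of fresh in the frame of pad_top between -0.004 and 0.004 m and z of fresh in the frame of pad_top between -0.003 and 0.003 m and angle between the z axis of fresh and the z axis of pad_top, either way round below 0.05 rad and angle between the x axis of fresh and the x axis of pad_top, either way round below 0.12 rad and value of joint each of catch_low, catch_high below 0.002 m and linear speed of fresh below 0.02 m/s), for 0.2 s.
At the end, for the whole second after the job is handed in: The spent pack stands on the tray's floor (upright within 7 degrees), at rest. The fresh pack is square on the pad (within 4 mm, 3 degrees), the pad stays more than 15 mm down with nobody holding it, and both catches are out over its lugs (within 2 mm) (all of step 1 and all of step 2 and contact force between fresh and the arm below 0.05 N); the robot touches nothing.
It fails at once if another thing on the bench (wash bottle, amber bottle, flask, beaker, dish, slide box) is pushed more than 30 mm or tipped (distance of any of wash, flask, beaker, amber, dish, slides from where it was at the start of the episode above 0.03 m or angle between any of wash, flask, beaker, amber, dish, slides's own z axis and vertical above 0.5 rad).
It fails at once if a pack is tipped over (beyond 63 degrees from upright) (angle between any of spent, fresh's own z axis and vertical above 1.1 rad).
It also fails if it takes over 56 s, if anything falls off the work surface, if the arm or the gripper's body presses on something with over 40 N, if the wrist force passes 120 N, or if a joint passes its speed limit or range.

## Working session

There is one attempt and no reset: what is moved stays moved. The work goes in short steps, Python scripts to look and compute and a shell command to move; the robot and the scene stay as the last step left them, time stands still between calls to the robot, and variables do not carry over. Pictures are saved under pics/ and viewed, about 8 in all and at most 12, crops included, and the job is handed in when it is done.

```bash
mkdir -p pics; cat > h.py <<'E'
import numpy as np, cv2
from bench import ctrl
from scipy.spatial.transform import Rotation as Rn
def grab(n,save=None):
    d=ctrl.get_image(n)
    if save: cv2.imwrite('pics/'+save,d['color'][:,:,::-1])
    K,R,t=(np.array(d[k]) for k in 'KRt'); z=d['range_z']
    v,u=np.mgrid[:480,:640]
    c=np.stack([(u-K[0,2])/K[0,0]*z,(v-K[1,2])/K[1,1]*z,z],-1)
    P=(c-t.reshape(3))@R; P[z==0]=np.nan
    return d,P
def proj(d,X):
    c=np.array(d['R'])@X+np.array(d['t']).ravel(); p=np.array(d['K'])@c; return p[:2]/p[2]
E
python3 - <<'E'
from h import *
np.set_printoptions(precision=4,suppress=True)
for n in('top','scene'):
    d,P=grab(n,n+'0.png'); print(n,d['R'],d['t'])
    np.save(n+'0.npy',P)
s=ctrl.get_state(); print(s['position'],s['tool_rot'],s['grip_width'],s['time'],ctrl.grip_depth)
print(Rn.from_rotvec(s['tool_rot']).as_matrix())
E
```

```text
top [[ 0.0048 -1.      0.0062]
 [-0.9907 -0.0056 -0.1362]
 [ 0.1362 -0.0055 -0.9907]] [-0.1162  0.5042  1.2464]
scene [[ 0.5271  0.8497 -0.017 ]
 [ 0.5047 -0.3291 -0.7981]
 [-0.6837  0.4121 -0.6023]] [-0.1675 -0.1984  1.8999]
[ 0.1849 -0.6226  0.2216] [-3.1072 -0.4519  0.0006] 0.9974113303757695 0.1 0.0187
[[ 0.9586  0.2848 -0.0006]
 [ 0.2848 -0.9586  0.0016]
 [-0.0001 -0.0017 -1.    ]]
```

View pics/top0.png

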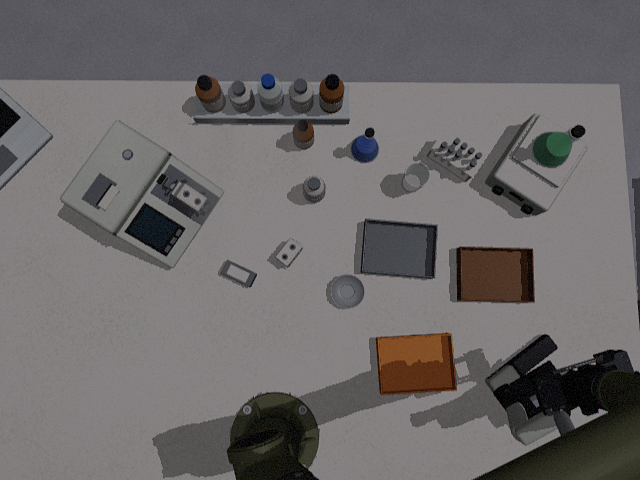

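View pics/scene0.png

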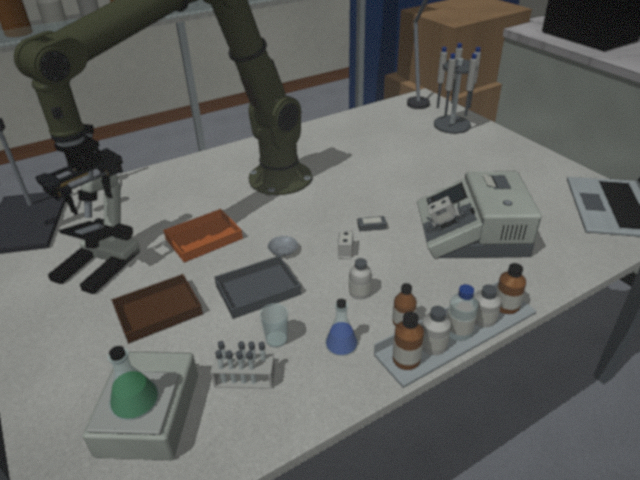

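Top view: spent pack at (187,197) on the bay; the fresh pack is the white block with two septa at (289,253). The slide box (238,273) could be taken for it. Trays: grey (399,249), brown (495,275), orange (416,363); I take the grey one. The wash bottle is at (314,188).

```bash
python3 - <<'E'
from h import *
np.set_printoptions(precision=4,suppress=True)
P=np.load('top0.npy'); C=cv2.imread('pics/top0.png')
def reg(u0,u1,v0,v1): return P[v0:v1,u0:u1].reshape(-1,3)
def rect(p,n):
    r=cv2.minAreaRect((p[:,:2]*1000).astype(np.float32)); print(n,'z',np.median(p[:,2]),'c',r[0],'size',r[1],'ang',r[2],len(p))
q=reg(270,308,232,272); rect(q[(q[:,2]>.042)&(q[:,2]<.06)],'fresh')
q=reg(215,262,255,292); rect(q[(q[:,2]>.018)&(q[:,2]<.04)],'slides')
q=reg(350,445,210,285); rect(q[(q[:,2]>.028)&(q[:,2]<.05)],'tray')
q=reg(50,230,115,275); rect(q[(q[:,2]>.02)],'analyser'); rect(q[(q[:,2]>.14)&(q[:,2]<.16)],'case')
for n,b in dict(wash=(298,330,172,205),amber=(290,318,118,150),flask=(348,382,125,163),dish=(325,367,272,310),beaker=(398,432,160,195)).items():
    q=reg(*b); q=q[q[:,2]>.012]; rect(q,n); print(q[:,2].max())
for uv in [(187,197),(180,192),(196,200),(150,230),(170,215),(205,185),(190,235),(127,155),(289,253),(330,220)]: print(uv,P[uv[1],uv[0]])
cr=np.hstack([cv2.resize(C[140:240,120:240],(480,400),interpolation=2),cv2.resize(C[222:302,250:314],(320,400),interpolation=2)])
cv2.imwrite('pics/c1.png',np.clip(cr*1.6,0,255))
E
```

```text
fresh z 0.05049376788653526 c (465.18878173828125, -31.451461791992188) size (41.910377502441406, 63.85744857788086) ang 54.556514739990234 394
slides z 0.026185860622055156 c (411.17266845703125, 99.25325012207031) size (85.239990234375, 40.34450912475586) ang 63.94741439819336 511
tray z 0.034332751834774265 c (478.812255859375, -318.62017822265625) size (190.47128295898438, 140.74224853515625) ang 85.39287567138672 439
analyser z 0.14284201180574907 c (615.6729736328125, 319.70538330078125) size (424.74853515625, 385.6183166503906) ang 1.348626732826233 13184
case z 0.15029615700231405 c (602.9717407226562, 331.5003662109375) size (284.9403991699219, 240.31930541992188) ang 57.493804931640625 6674
wash z 0.07953886508668254 c (628.5509643554688, -95.90984344482422) size (58.44091796875, 54.75396728515625) ang 83.95250701904297 491
0.11244305157671833
amber z 0.07753107789099056 c (788.71044921875, -65.98428344726562) size (73.44756317138672, 77.14469909667969) ang 89.93464660644531 598
0.12454914048920383
flask z 0.053911142670678355 c (748.1408081054688, -230.28431701660156) size
[... 168 characters left out ...]
2519531, 91.60098266601562) ang 0.26349371671676636 457
0.029468640928146873
beaker z 0.062053340436823666 c (660.241943359375, -356.86724853515625) size (64.68794250488281, 64.04443359375) ang 34.708396911621094 495
0.09431001628997589
(187, 197) [0.5839 0.2065 0.1467]
(180, 192) [0.5934 0.2206 0.158 ]
(196, 200) [0.5782 0.1865 0.1397]
(150, 230) [0.5099 0.3049 0.1052]
(170, 215) [0.5502 0.2622 0.0903]
(205, 185) [0.6318 0.1821 0.0723]
(190, 235) [0.5056 0.2206 0.0513]
(127, 155) [0.6854 0.3541 0.1506]
(289, 253) [ 0.461  -0.0332  0.0479]
(330, 220) [ 0.5557 -0.1391 -0.001 ][ WARN:0@0.149] global loadsave.cpp:1063 imwrite_ Unsupported depth image for selected encoder is fallbacked to CV_8U.
```

View pics/c1.png

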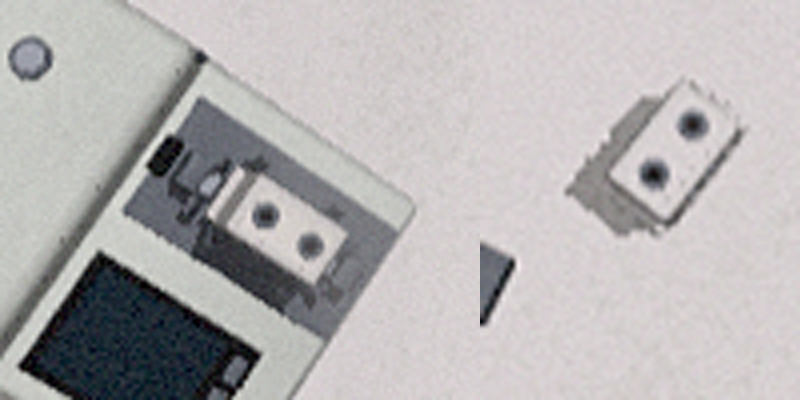

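The crop confirms it: the spent pack is tilted on the bay and the fresh pack has two septa and stands on the bench. Next I fit the deck and pack pose.

```bash
cat > fit.py <<'E'
from h import *
from scipy.optimize import least_squares
np.set_printoptions(precision=4,suppress=True)
P=np.load('top0.npy')
p=P[115:275,50:230].reshape(-1,3); p=p[~np.isnan(p[:,0])]
# case top: keep main part
c=p[abs(p[:,2]-.150)<.004]
m=np.array([.60,.33]); 
psi0=np.deg2rad(57.5); ax=lambda a:np.array([np.cos(a),np.sin(a)])
# sloping points excluding pack: fit plane on z .055-.125
cl=[]
A=p[(p[:,2]>.05)&(p[:,2]<.135)]
g=None
rng=np.random.default_rng(0)
best=0
for _ in range(500):
    q=A[rng.choice(len(A),3,False)]; n=np.cross(q[1]-q[0],q[2]-q[0]); 
    if np.linalg.norm(n)<1e-5: continue
    n/=np.linalg.norm(n); n*=np.sign(n[2])
    if abs(np.arccos(n[2])-np.pi/6)>.15: continue
    k=abs((A-q[0])@n)<.003
    if k.sum()>best: best=k.sum(); g=A[k]
cen=g.mean(0); n=np.linalg.svd(g-cen)[2][2]; n*=np.sign(n[2]); print('deck n',n,'tilt',np.rad2deg(np.arccos(n[2])),'yaw',np.rad2deg(np.arctan2(-n[1],-n[0])),best)
case=c[(c[:,:2]-cen[:2])@ax(psi0)>.06]
r=cv2.minAreaRect((case[:,:2]*1000).astype(np.float32)); print('case',r)
# pack top: dist from deck plane ~71
h=(p-cen)@n
k=(abs(h-.071)<.006)&(np.linalg.norm(p[:,:2]-[.584,.206],axis=1)<.06)
q=p[k]; print('top h',np.median(h[k]),k.sum())
psi=np.deg2rad(57.5)
X=np.array([np.cos(psi)*np.cos(np.pi/6),np.sin(psi)*np.cos(np.pi/6),.5]);Y=np.array([-np.sin(psi),np.cos(psi),0])
uv=np.stack([q@X,q@Y],1)*1000
r=cv2.minAreaRect(uv.astype(np.float32)); print('pack rect',r); 
mid=np.array(r[0])/1000
nn=np.cross(X,Y); top=X*mid[0]+Y*mid[1]+nn*np.median(q@nn); print('top centre',top,'med',np.median(q,0),'nn',nn)
print('pad_top',top-nn*.05,'bay_deck',top-nn*.071)
E
python3 fit.py
```

```text
deck n [-0.2577 -0.4305  0.865 ] tilt 30.115331318461894 yaw 59.089961135515345 3623
case ((636.6371459960938, 383.5163879394531), (159.03854370117188, 236.79660034179688), 57.80697250366211)
top h 0.07019265920454228 450
pack rect ((488.4996032714844, -388.01025390625), (64.1097640991211, 40.37245559692383), 0.7957565188407898)
top centre [0.5851 0.1962 0.1459] med [0.5849 0.1971 0.1466] nn [-0.2686 -0.4217  0.866 ]
pad_top [0.5985 0.2173 0.1026] bay_deck [0.6041 0.2261 0.0844]
```

```bash
cat > to.py <<'E'
import sys
from h import *
# usage: to.py x y z toolY_angle_deg  (TCP target) -> needed twist, shift in present axes, shift in axes after the twist
x,y,z,a=map(float,sys.argv[1:5]); s=ctrl.get_state()
R=Rn.from_rotvec(s['tool_rot']).as_matrix(); p=np.array(s['position'])
c=np.degrees(np.arctan2(R[1,1],R[0,1])); tw=np.radians((c-a+180)%360-180)
d=(np.array([x,y,z])-p)*1000
print('t %.2f pos'%s['time'],p.round(4),'yangle %.1f tilt %.2f'%(c,np.degrees(np.arccos(-R[2,2]))),'grip %.3f'%s['grip_width'],'F',np.round(s['ft_force'],1),'q',np.round(s['joint_positions'],2))
print('twist %.3f'%tw,'now',(R.T@d).round(1),'after',((R@Rn.from_rotvec([0,0,tw]).as_matrix()).T@d).round(1),'norm %.0f'%np.linalg.norm(d))
E
python3 -m inch '[[1,0,0,-15,-0.18],[1,0,0,-15,-0.18],[1,0,0,-15,-0.18],[1,0,0,-15,-0.18]]'; python3 to.py .5 -.3 .28 -32; python3 to.py .59 .204 .2 -32
```

```text
time: 0.6
position: [0.1883, -0.6194, 0.2784]
tool_rot: [-2.723, -1.548, -0.011]
ft_force: [-0.0, -0.4, 0.2]
grip_width: 0.999
t 0.60 pos [ 0.1883 -0.6194  0.2784] yangle -30.8 tilt 0.67 grip 0.999 F [-0.  -0.4  0.2] q [ 1.37  0.31 -0.17  1.36  0.05  1.49  0.67]
twist 0.022 now [433.9 104.5   2.5] after [436.   95.1   2.5] norm 446
t 0.60 pos [ 0.1883 -0.6194  0.2784] yangle -30.8 tilt 0.67 grip 0.999 F [-0.  -0.4  0.2] q [ 1.37  0.31 -0.17  1.36  0.05  1.49  0.67]
twist 0.022 now [912.1 -75.7  88.5] after [910.3 -95.3  88.5] norm 920
```

```bash
python3 -m inch '[[1,54,14,0,0.022],[1,55,13,0,0],[1,55,13,0,0],[1,55,13,0,0],[1,55,13,0,0]]'; python3 -m inch '[[1,55,13,0,0],[1,55,10,0,0],[1,55,6,0,0]]' ; python3 to.py .59 .204 .2 -32
```

```text
time: 1.23
position: [0.389, -0.4204, 0.2787]
tool_rot: [-2.747, -1.502, -0.007]
ft_force: [1.1, -0.1, -0.3]
grip_width: 0.997
time: 1.6
position: [0.5052, -0.2925, 0.2787]
tool_rot: [-2.746, -1.501, -0.005]
ft_force: [1.1, -0.9, 0.1]
grip_width: 1.0
t 1.60 pos [ 0.5052 -0.2925  0.2787] yangle -32.7 tilt 0.70 grip 1.000 F [ 1.1 -0.9  0.1] q [ 0.88  0.19 -0.45  1.51  0.08  1.46 -0.15]
twist -0.012 now [ 463.  -196.    84.4] after [ 465.3 -190.5   84.4] norm 510
```

```bash
python3 -m inch '[[1,52,-21,0,-0.012],[1,52,-21,0,0],[1,52,-21,0,0],[1,52,-21,0,0],[1,52,-21,0,0]]'; python3 -m inch '[[1,52,-21,10,0],[1,52,-21,20,0],[1,52,-21,20,0],[1,40,-20,20,0],[1,0,0,0,0]]' ; python3 to.py .5905 .2046 .110 -32
```

```text
time: 2.22
position: [0.5554, -0.0074, 0.2796]
tool_rot: [-2.735, -1.517, -0.004]
ft_force: [1.8, 0.1, 0.2]
grip_width: 0.999
time: 2.85
position: [0.5869, 0.2157, 0.2088]
tool_rot: [-2.728, -1.525, -0.002]
ft_force: [0.3, -0.8, -0.5]
grip_width: 1.003
t 2.85 pos [0.5869 0.2157 0.2088] yangle -31.6 tilt 0.93 grip 1.003 F [ 0.3 -0.8 -0.5] q [ 0.22  0.37 -0.77  1.51  0.24  1.36 -1.12]
twist 0.008 now [-8.5 10.2 98.6] after [-8.4 10.2 98.6] norm 100
```

```bash
python3 - <<'E'
from h import *
np.set_printoptions(precision=4,suppress=True)
d,P=grab('wrist','w1.png'); print(d['R'],d['t']); np.save('w1.npy',P)
E
```

```text
[[ 0.852  -0.5234 -0.0136]
 [-0.5062 -0.8301  0.2338]
 [-0.1337 -0.1924 -0.9722]] [-0.3847  0.451   0.4966]
```

View pics/w1.png

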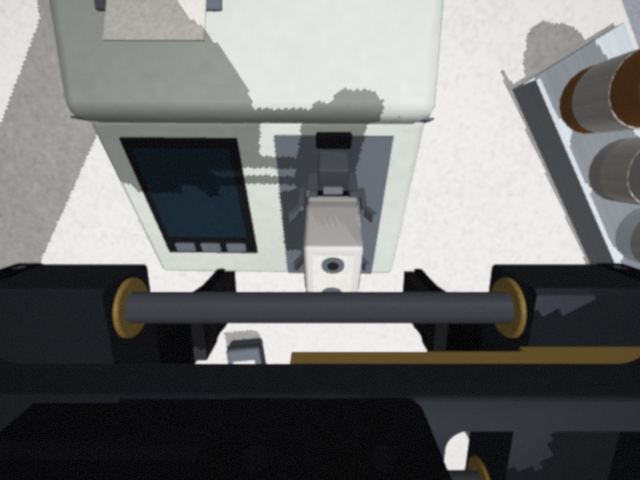

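Wrist view: the spent pack is at (333,250), between the fingers (220 to 420) and about 10 mm to the right of centre. That agrees with the computed shift.

```bash
python3 -m inch '[[1,-8.5,10,20,0.008],[1,0,0,25,0],[1,0,0,20,0],[1,0,0,0,0]]'; python3 to.py .5905 .2046 .110 -32
```

```text
time: 3.4
position: [0.5945, 0.1901, 0.1402]
tool_rot: [-2.753, -1.496, -0.0]
ft_force: [1.0, -0.2, -0.7]
grip_width: 1.002
t 3.40 pos [0.5945 0.1901 0.1402] yangle -32.9 tilt 0.48 grip 1.002 F [ 1.  -0.2 -0.7] q [ 0.23  0.41 -0.74  1.6   0.28  1.24 -1.13]
twist -0.016 now [  9.8 -11.1  30.3] after [ 10.  -10.9  30.3] norm 34
```

```bash
python3 -m inch '[[1,10,-11,0,-0.016],[1,0,0,0,0]]'; python3 to.py .5905 .2046 .110 -32; python3 -m inch '[[1,0,0,0,0]]' | head -2
```

```text
time: 3.65
position: [0.5913, 0.2051, 0.1416]
tool_rot: [-2.741, -1.518, -0.003]
ft_force: [0.8, 0.2, -0.1]
grip_width: 1.0
t 3.65 pos [0.5913 0.2051 0.1416] yangle -32.0 tilt 0.48 grip 1.000 F [ 0.8  0.2 -0.1] q [ 0.21  0.41 -0.74  1.6   0.28  1.24 -1.14]
twist -0.001 now [-1.1 -0.3 31.6] after [-1.1 -0.3 31.6] norm 32
time: 3.78
position: [0.5918, 0.2055, 0.1424]
```

```bash
python3 -m inch '[[1,-1.5,-1,16,0],[1,0,0,15,0],[1,0,0,0,0]]'; python3 to.py .5905 .2046 .110 -32;  python3 -m inch '[[-1,0,0,0,0],[-1,0,0,0,0],[-1,0,0,0,0],[-1,0,0,0,0]]' 20;python3 to.py .5905 .2046 .110 -32
```

```text
time: 4.15
position: [0.5898, 0.2049, 0.1092]
tool_rot: [-2.741, -1.52, -0.005]
ft_force: [0.3, -0.9, 0.1]
grip_width: 0.999
t 4.15 pos [0.5898 0.2049 0.1092] yangle -32.0 tilt 0.45 grip 0.999 F [ 0.3 -0.9  0.1] q [ 0.21  0.44 -0.73  1.64  0.3   1.18 -1.15]
twist 0.000 now [ 0.1  0.7 -0.8] after [ 0.1  0.7 -0.8] norm 1
time: 4.65
position: [0.5904, 0.205, 0.1097]
tool_rot: [-2.742, -1.519, -0.007]
ft_force: [-0.0, 0.1, -0.7]
grip_width: 0.633
t 4.65 pos [0.5904 0.205  0.1097] yangle -32.0 tilt 0.48 grip 0.633 F [-0.   0.1 -0.7] q [ 0.21  0.44 -0.73  1.63  0.3   1.18 -1.15]
twist -0.000 now [-0.3  0.3 -0.3] after [-0.3  0.3 -0.3] norm 1
```

```bash
python3 -m inch '[[-1,0,0,0,0],[-1,0,0,0,0],[-1,0,0,0,0],[-1,0,0,0,0]]' 20;python3 to.py .5905 .2046 .110 -32
```

```text
time: 5.15
position: [0.5905, 0.2051, 0.11]
tool_rot: [-2.742, -1.52, -0.007]
ft_force: [-0.8, 0.2, 0.5]
grip_width: 0.459
t 5.15 pos [0.5905 0.2051 0.11  ] yangle -32.0 tilt 0.48 grip 0.459 F [-0.8  0.2  0.5] q [ 0.21  0.44 -0.73  1.63  0.3   1.18 -1.15]
twist -0.000 now [-0.4  0.3 -0. ] after [-0.4  0.3 -0. ] norm 0
```

```bash
python3 -m inch '[[-1,-6,0,-10,0],[-1,-7,0,-12,0],[-1,-7,0,-14,0],[-1,0,0,-40,0],[-1,0,0,-50,0]]' 20;python3 to.py .479 -.319 .2 -94.6
```

```text
time: 5.78
position: [0.5764, 0.1832, 0.2378]
tool_rot: [-2.742, -1.518, 0.005]
ft_force: [0.4, -0.3, -1.5]
grip_width: 0.456
t 5.78 pos [0.5764 0.1832 0.2378] yangle -32.0 tilt 0.48 grip 0.456 F [ 0.4 -0.3 -1.5] q [ 0.28  0.31 -0.77  1.52  0.21  1.4  -1.06]
twist 1.092 now [-477.4  184.3   35.8] after [-56.5 508.6  35.8] norm 513
```

```bash
python3 -m inch '[[-1,0,0,-10,0.182],[-1,0,0,0,0.182],[-1,0,0,0,0.182],[-1,0,0,0,0.182],[-1,0,0,0,0.182]]' 20; python3 -m inch '[[-1,0,0,0,0.15],[-1,0,0,0,0]]' | head -1;python3 to.py .479 -.319 .2 -94.6
```

```text
time: 6.4
position: [0.5781, 0.1827, 0.2602]
tool_rot: [-3.132, -0.116, -0.014]
ft_force: [0.2, -1.2, -1.3]
grip_width: 0.458
time: 6.65
t 6.65 pos [0.5778 0.1822 0.2626] yangle -94.6 tilt 0.76 grip 0.456 F [-0.3  0.5 -1.2] q [ 0.17  0.25 -0.62  1.5   0.15  1.42 -2.11]
twist -0.000 now [-58.9 508.   57.6] after [-58.9 508.   57.6] norm 515
```

```bash
python3 -m inch '[[-1,-6,45,0,0],[-1,-6,52,0,0],[-1,-6,52,0,0],[-1,-6,52,0,0],[-1,-6,52,0,0]]' 20; python3 -m inch '[[-1,-6,52,0,0],[-1,-6,52,0,0],[-1,-6,52,0,0],[-1,-6,50,0,0],[-1,-4,30,10,0]]';python3 -m inch '[[-1,0,0,10,0],[-1,0,0,10,0]]' |head -1;python3 to.py .479 -.319 .1 -94.6
```

```text
time: 7.28
position: [0.5284, -0.0688, 0.2628]
tool_rot: [-3.129, 0.081, -0.024]
ft_force: [0.4, 0.1, -0.1]
grip_width: 0.461
time: 7.9
position: [0.4865, -0.3134, 0.2544]
tool_rot: [-3.135, 0.06, -0.034]
ft_force: [0.2, 1.0, -1.4]
grip_width: 0.455
time: 8.15
t 8.15 pos [ 0.4858 -0.3156  0.2341] yangle -92.2 tilt 1.32 grip 0.456 F [ 0.1 -0.2 -1.6] q [ 0.77  0.16 -0.26  1.62  0.03  1.34 -1.1 ]
twist 0.042 now [ -9.6   4.6 133.9] after [ -9.4   5.  133.9] norm 134
```

```bash
python3 - <<'E'
from h import *
d,P=grab('scene','s2.png'); C=cv2.imread('pics/s2.png')
cv2.imwrite('pics/s2c.png',cv2.resize(C[120:330,150:390],(640,560),interpolation=2))
E
```

```text
(no output)
```

View pics/s2c.png

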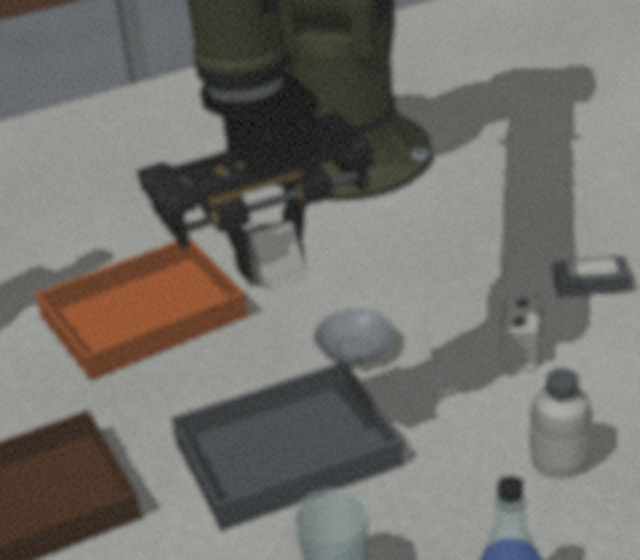

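Crop: the spent pack is held at (275,255), still tilted. The grey tray lies below it at (290,440). I'll lower it and let it pivot flat on the floor under a light grip.

```bash
python3 -m inch '[[-1,-9,5,20,0.042],[-1,0,0,40,0],[-1,0,0,40,0],[-1,0,0,40,0],[-1,0,0,30,0]]' | head -2; python3 -m inch '[[-1,0,0,5,0],[-1,0,0,0,0]]' 5;python3 to.py .479 -.319 .016 -94.6
```

```text
time: 8.82
position: [0.4855, -0.3119, 0.0622]
time: 9.07
position: [0.4856, -0.3085, 0.056]
tool_rot: [-3.132, 0.092, -0.041]
ft_force: [0.4, 0.3, -0.5]
grip_width: 0.457
t 9.07 pos [ 0.4856 -0.3085  0.056 ] yangle -93.4 tilt 1.56 grip 0.457 F [ 0.4  0.3 -0.5] q [ 0.75  0.3  -0.25  1.83  0.07  0.99 -1.15]
twist 0.022 now [-7.  11.2 39.7] after [-6.8 11.4 39.7] norm 42
```

```bash
python3 -m inch '[[-1,0,0,10,0],[-1,0,0,8,0],[-1,0,0,7,0]]' 5; python3 -m inch '[[-1,0,0,7,0],[-1,0,0,6,0],[-1,0,0,0,0]]';python3 to.py .479 -.319 .016 -94.6
```

```text
time: 9.45
position: [0.489, -0.3094, 0.0334]
tool_rot: [-3.136, 0.091, -0.05]
ft_force: [0.2, -0.6, -1.5]
grip_width: 0.456
time: 9.82
position: [0.4931, -0.3097, 0.0219]
tool_rot: [-3.137, 0.09, -0.06]
ft_force: [-0.9, -0.1, -1.8]
grip_width: 0.459
t 9.82 pos [ 0.4931 -0.3097  0.0219] yangle -93.3 tilt 2.19 grip 0.459 F [-0.9 -0.1 -1.8] q [ 0.74  0.35 -0.25  1.85  0.08  0.92 -1.17]
twist 0.023 now [-13.8  10.1   5.3] after [-13.5  10.4   5.3] norm 18
```

```bash
python3 -m inch '[[-1,-3,0,4,0],[-1,-3,0,4,0],[-1,0,0,0,0]]' 5;python3 to.py .479 -.319 .016 -94.6
python3 - <<'E'
from h import *
d,P=grab('wrist','w2.png'); 
d,P=grab('scene'); C=d['color'][:,:,::-1]
W=cv2.imread('pics/w2.png'); cv2.imwrite('pics/m2.png',np.hstack([cv2.resize(W,(400,300)),cv2.resize(C[215:335,190:350],(400,300),interpolation=2)]))
E
```

```text
time: 10.2
position: [0.4904, -0.3102, 0.0155]
tool_rot: [-3.139, 0.089, -0.07]
ft_force: [-0.3, -0.8, -0.4]
grip_width: 0.46
t 10.20 pos [ 0.4904 -0.3102  0.0155] yangle -93.2 tilt 2.55 grip 0.460 F [-0.3 -0.8 -0.4] q [ 0.75  0.35 -0.25  1.87  0.08  0.9  -1.16]
twist 0.024 now [-10.9   9.5  -1. ] after [-10.6   9.7  -1. ] norm 14
```

View pics/m2.png

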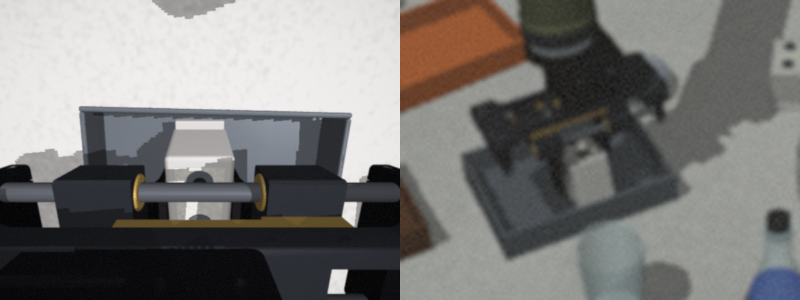

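Both views show the pack standing in the tray between the fingers, and the weight has come off the wrist. Releasing now.

```bash
python3 -m inch '[[0.5,0,0,0,0],[0.5,0,0,0,0],[0.5,0,0,0,0],[0.5,0,0,0,0]]'|sed -n '1,2p;5p'; python3 -m inch '[[0.5,0,0,-15,0],[0.5,0,0,-30,0],[0.5,0,0,-40,0],[1,0,0,-50,0],[1,0,0,-50,0]]'|head -2
python3 - <<'E'
from h import *
d,P=grab('top'); q=P[205:290,345:450].reshape(-1,3)
k=(q[:,2]>.046)&(q[:,2]<.062); q=q[k]; print(len(q),np.median(q[:,2]),q[:,2].std(),cv2.minAreaRect((q[:,:2]*1000).astype(np.float32)) if len(q) else 0)
E
python3 to.py .4652 -.0315 .15 54.6
```

```text
time: 10.8
position: [0.4872, -0.3101, 0.0135]
grip_width: 0.735
time: 11.42
position: [0.4777, -0.3087, 0.2033]
0 nan nan 0
t 11.47 pos [ 0.4809 -0.3107  0.2115] yangle -93.3 tilt 2.48 grip 0.931 F [ 2.5 -0.8  5.5] q [ 0.78  0.15 -0.26  1.69  0.02  1.27 -1.11]
twist -2.581 now [ -34.3 -277.9   60.1] after [176.8 217.1  60.1] norm 286
  return _methods._mean(a, axis=axis, dtype=dtype,
  ret = ret.dtype.type(ret / rcount)
  ret = _var(a, axis=axis, dtype=dtype, out=out, ddof=ddof,
  arrmean = um.true_divide(arrmean, div, out=arrmean,
  ret = ret.dtype.type(ret / rcount)
```

```bash
python3 -m inch '[[1,0,0,0,0.187],[1,0,0,0,0.187],[1,0,0,0,0.187],[1,0,0,0,0]]'|head -2; python3 to.py .4652 -.0315 .15 -125.4
```

```text
time: 11.98
position: [0.4828, -0.3116, 0.2195]
t 11.97 pos [ 0.4828 -0.3116  0.2195] yangle -125.7 tilt 3.05 grip 0.999 F [-0.2  0.4 -0.5] q [ 0.74  0.13 -0.22  1.69  0.01  1.27 -1.67]
twist -0.005 now [-181.  -215.6   66. ] after [-180.  -216.5   66. ] norm 289
```

```bash
python3 -m inch '[[1,-30,-36,0,0],[1,-36,-43,0,0],[1,-36,-43,0,0],[1,-36,-43,0,0],[1,-36,-43,10,0]]'|head -2; python3 -m inch '[[1,0,0,10,0],[1,0,0,0,0]]'|head -2; python3 to.py .4652 -.0315 .15 -125.4
python3 - <<'E'
from h import *
d,P=grab('top'); q=P[205:290,345:450].reshape(-1,3)
k=(q[:,2]>.044)&(q[:,2]<.062); q=q[k]; print(len(q),np.median(q[:,2]),q[:,2].std(),cv2.minAreaRect((q[:,:2]*1000).astype(np.float32)) if len(q) else 0)
s=ctrl.get_state(); print(Rn.from_rotvec(s['tool_rot']).as_matrix().round(3))
E
```

```text
time: 12.6
position: [0.4623, -0.0386, 0.2082]
time: 12.85
position: [0.4623, -0.0342, 0.1984]
t 12.85 pos [ 0.4623 -0.0342  0.1984] yangle -124.2 tilt 3.46 grip 1.001 F [ 0.1 -0.4 -0. ] q [ 0.51 -0.1  -0.47  1.96 -0.04  1.22 -2.11]
twist 0.021 now [-1.8 -2.8 48.4] after [-1.9 -2.8 48.4] norm 49
402 0.05405994048497077 0.0028923619053888108 ((505.0553894042969, -310.44573974609375), (42.08357620239258, 64.6147689819336), 87.46521759033203)
[[ 0.825 -0.563  0.06 ]
 [-0.563 -0.826 -0.012]
 [ 0.056 -0.023 -0.998]]
```

```bash
python3 -m inch '[[1,-2,-3,30,0.02],[1,0,0,35,0],[1,0,0,35,0],[1,0,0,35,0],[1,0,0,25,0]]'|head -2; python3 -m inch '[[1,0,0,0,0]]'|head -2; python3 to.py .4652 -.0315 .014 -125.4
python3 - <<'E'
from h import *
d,P=grab('top'); q=P[232:272,270:308].reshape(-1,3)
k=(q[:,2]>.042)&(q[:,2]<.06); q=q[k]; print(len(q),q.mean(0),cv2.minAreaRect((q[:,:2]*1000).astype(np.float32)) if len(q) else 0)
E
```

```text
time: 13.52
position: [0.4784, -0.0408, 0.0398]
time: 13.65
position: [0.4771, -0.042, 0.0383]
t 13.65 pos [ 0.4771 -0.042   0.0383] yangle -125.9 tilt 3.87 grip 0.998 F [-0.2  0.3  0.8] q [ 0.49  0.12 -0.49  2.11  0.09  0.86 -2.25]
twist -0.009 now [-17.3  -0.9  23.3] after [-17.3  -1.   23.3] norm 29
0 [nan nan nan] 0<stdin>:3: RuntimeWarning: Mean of empty slice.
  ret = um.true_divide(
```

```bash
python3 -m inch '[[1,-16,-1,6,-0.009],[1,-2,0,8,0],[1,-1,0,7,0],[1,0,0,0,0]]'|head -2; python3 to.py .4652 -.0315 .014 -125.4
```

```text
time: 14.2
position: [0.4663, -0.0305, 0.0192]
t 14.20 pos [ 0.4663 -0.0305  0.0192] yangle -125.4 tilt 4.33 grip 0.999 F [0.6 0.2 0.2] q [ 0.48  0.12 -0.5   2.15  0.11  0.81 -2.28]
twist 0.001 now [-0.7  1.6  5.1] after [-0.7  1.6  5.1] norm 5
```

```bash
python3 -m inch '[[1,-1,1,5,0],[-1,0,0,0,0],[-1,0,0,0,0],[-1,0,0,0,0],[-1,0,0,0,0]]' 15|head -2; python3 -m inch '[[-1,0,0,0,0],[-1,0,0,0,0],[-1,0,0,0,0],[-1,0,0,0,0],[-1,0,0,0,0]]'; python3 to.py .4652 -.0315 .014 -125.4
python3 - <<'E'
from h import *
s=ctrl.get_state(); print(Rn.from_rotvec(s['tool_rot']).as_matrix().round(3))
E
```

```text
time: 14.82
position: [0.466, -0.0311, 0.0143]
time: 15.45
position: [0.4661, -0.0311, 0.0144]
tool_rot: [-2.984, 0.953, -0.12]
ft_force: [-0.6, -0.3, -0.3]
grip_width: 0.463
t 15.45 pos [ 0.4661 -0.0311  0.0144] yangle -125.4 tilt 4.41 grip 0.463 F [-0.6 -0.3 -0.3] q [ 0.47  0.13 -0.5   2.16  0.11  0.8  -2.28]
twist 0.000 now [-0.5  0.8  0.3] after [-0.5  0.8  0.3] norm 1
[[ 0.812 -0.579  0.075]
 [-0.579 -0.815 -0.017]
 [ 0.071 -0.029 -0.997]]
```

```bash
python3 -m inch '[[-1,0,0,-25,0],[-1,0,0,-45,0],[-1,0,0,-50,0],[-1,0,0,-50,0],[-1,0,0,-50,0]]' 20|head -2; python3 -m inch '[[-1,0,0,-10,-0.181],[-1,0,0,0,-0.181],[-1,0,0,0,-0.181],[-1,0,0,0,-0.181],[-1,0,0,0,-0.181]]'|head -2;python3 -m inch '[[-1,0,0,0,-0.181],[-1,0,0,0,-0.181],[-1,0,0,0,-0.181],[-1,0,0,0,-0.181],[-1,0,0,0,0]]'; python3 to.py .51 .266 .2 -32
python3 - <<'E'
from h import *
s=ctrl.get_state(); print(Rn.from_rotvec(s['tool_rot']).as_matrix().round(3))
E
```

```text
time: 16.08
position: [0.4447, -0.027, 0.2341]
time: 16.7
position: [0.4452, -0.0267, 0.2483]
time: 17.32
position: [0.4433, -0.0262, 0.2458]
tool_rot: [2.667, 1.57, 0.073]
ft_force: [0.1, 0.0, -1.3]
grip_width: 0.463
t 17.32 pos [ 0.4433 -0.0262  0.2458] yangle -29.1 tilt 3.79 grip 0.463 F [ 0.1  0.  -1.3] q [ 0.36 -0.18 -0.32  1.93 -0.04  1.32 -0.46]
twist 0.051 now [287.1 -86.3  45.4] after [ 282.2 -101.    45.4] norm 303
[[ 0.485  0.872  0.064]
 [ 0.875 -0.485 -0.016]
 [ 0.017  0.064 -0.998]]
```

```bash
python3 -m inch '[[-1,44,-14,0,0.05],[-1,48,-17,0,0],[-1,48,-17,0,0],[-1,48,-17,0,0],[-1,48,-17,8,0]]' 20|head -2; python3 -m inch '[[-1,32,-12,10,0],[-1,0,0,0,0],[-1,0,0,0,0]]'; python3 to.py .51 .266 .13 -32
python3 - <<'E'
from h import *
s=ctrl.get_state(); print(Rn.from_rotvec(s['tool_rot']).as_matrix().round(3))
E
```

```text
time: 17.95
position: [0.5018, 0.2186, 0.2373]
time: 18.32
position: [0.509, 0.2566, 0.2253]
tool_rot: [2.736, 1.455, 0.075]
ft_force: [-0.0, -0.5, -2.2]
grip_width: 0.463
t 18.32 pos [0.509  0.2566 0.2253] yangle -34.0 tilt 3.67 grip 0.463 F [-0.  -0.5 -2.2] q [ 0.07  0.16 -0.68  1.67  0.15  1.3  -1.23]
twist -0.036 now [  6.2 -10.2  95.1] after [ 6.5 -9.9 95.1] norm 96
[[ 0.558  0.827  0.062]
 [ 0.829 -0.559 -0.015]
 [ 0.023  0.06  -0.998]]
```

```bash
python3 -m inch '[[-1,6,-10,20,-0.036],[-1,0,0,28,0],[-1,0,0,28,0],[-1,0,0,18,0],[-1,0,0,0,0]]' 20|head -2; python3 to.py .51 .266 .118 -32
```

```text
time: 18.95
position: [0.5091, 0.2619, 0.1255]
t 18.95 pos [0.5091 0.2619 0.1255] yangle -32.2 tilt 3.74 grip 0.465 F [ 0.8 -0.6 -1.2] q [ 0.04  0.25 -0.67  1.79  0.23  1.12 -1.27]
twist -0.003 now [ 3.9 -1.9  7.5] after [ 3.9 -1.9  7.5] norm 9
```

```bash
python3 -m inch '[[-1,4,-2,7,0],[-1,0,0,6,0],[-1,0,0,0,0]]' 6; python3 -m inch '[[-1,0,0,6,0],[-1,0,0,6,0],[-1,0,0,6,0]]'; python3 to.py .51 .266 .0955 -32
```

```text
time: 19.32
position: [0.5117, 0.2669, 0.1138]
tool_rot: [2.708, 1.496, 0.077]
ft_force: [-0.0, 0.3, -0.5]
grip_width: 0.459
time: 19.7
position: [0.5125, 0.2647, 0.0958]
tool_rot: [2.706, 1.494, 0.073]
ft_force: [-2.4, -2.1, 1.6]
grip_width: 0.457
t 19.70 pos [0.5125 0.2647 0.0958] yangle -32.2 tilt 3.92 grip 0.457 F [-2.4 -2.1  1.6] q [ 0.02  0.3  -0.66  1.81  0.27  1.07 -1.31]
twist -0.004 now [-0.2 -2.8  0.1] after [-0.2 -2.8  0.1] norm 3
```

```bash
python3 - <<'E'
from h import *
d,P=grab('wrist'); W=d['color'][:,:,::-1]
d,P=grab('scene'); C=d['color'][:,:,::-1]
cv2.imwrite('pics/m3.png',np.hstack([cv2.resize(W[60:360],(400,300)),cv2.resize(C[150:270,380:540],(400,300),interpolation=2)]))
E
```

View pics/m3.png

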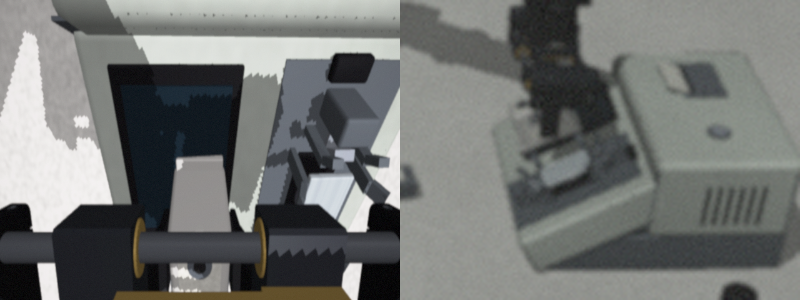

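Wrist view: the fresh pack on the screen, lug edge at (200,160), end face below it and a septum at (200,268). I'll measure its tilt from the end-face depth.

```bash
cat > tilt.py <<'E'
from h import *
np.set_printoptions(precision=4,suppress=True)
d,P=grab('wrist')
psi=np.deg2rad(58); X=np.array([np.cos(psi)*.866,np.sin(psi)*.866,.5]);Y=np.array([-np.sin(psi),np.cos(psi),0]);N=np.cross(X,Y)
s=ctrl.get_state(); p=np.array(s['position'])
q=P[215:300,270:380].reshape(-1,3); q=q[~np.isnan(q[:,0])]; 
q=q[(np.abs((q-p)@Y)<.03)&((q-p)@X<.07)]
rng=np.random.default_rng(0);b=0
for _ in range(400):
    a=q[rng.choice(len(q),3,False)]; n=np.cross(a[1]-a[0],a[2]-a[0]); L=np.linalg.norm(n)
    if L<1e-7: continue
    k=abs((q-a[0])@(n/L))<.0012
    if k.sum()>b: b=k.sum(); g=q[k]
c=g.mean(0); n=np.linalg.svd(g-c)[2][2]; n*=np.sign(n@np.array([X[0],X[1],0]))
print(b,len(q),'normal',n,'elev %.1f deg'%np.degrees(np.arcsin(n[2])),'az %.1f'%np.degrees(np.arctan2(n[1],n[0])),'cen-tcp in XYN mm',1000*np.array([(c-p)@X,(c-p)@Y,(c-p)@N]))
E
python3 tilt.py
```

```text
5640 8964 normal [0.4625 0.7892 0.4041] elev 23.8 deg az 59.6 cen-tcp in XYN mm [32.2279  0.9515 11.7589]
```

```bash
python3 -m inch '[[-1,0,0,4,0],[-1,0,0,4,0],[-1,0,0,0,0]]' 6; python3 tilt.py
```

```text
time: 20.23
position: [0.5142, 0.2667, 0.0889]
tool_rot: [2.707, 1.495, 0.079]
ft_force: [-0.3, -0.2, -0.9]
grip_width: 0.457
5035 9151 normal [0.4338 0.7505 0.4986] elev 29.9 deg az 60.0 cen-tcp in XYN mm [32.3171  1.0315 13.5008]
```

```bash
python3 -m inch '[[-1,-4,0,-12,0],[-1,-5,0,-25,0],[-1,0,0,-35,0],[-1,0,0,-10,0],[-1,0,0,0,0]]' 25; python3 to.py .5898 .2016 .15 -32
```

```text
time: 20.9
position: [0.5036, 0.2615, 0.1736]
tool_rot: [2.708, 1.497, 0.085]
ft_force: [0.3, -0.1, -2.5]
grip_width: 0.455
t 20.90 pos [0.5036 0.2615 0.1736] yangle -32.2 tilt 4.09 grip 0.455 F [ 0.3 -0.1 -2.5] q [ 0.06  0.19 -0.69  1.76  0.18  1.19 -1.24]
twist -0.003 now [ -5.6 103.1  30.4] after [ -5.9 103.1  30.4] norm 108
```

```bash
python3 -m inch '[[-1,-2,36,0,0],[-1,-2,36,2,0],[-1,-1,30,3,0],[-1,0,0,0,0]]' 25|head -2; python3 to.py .5898 .2016 .145 -32;python3 tilt.py
```

```text
time: 21.4
position: [0.5874, 0.2009, 0.1694]
t 21.40 pos [0.5874 0.2009 0.1694] yangle -32.0 tilt 3.77 grip 0.458 F [-0.1 -0.2 -2. ] q [ 0.12  0.31 -0.62  1.63  0.23  1.21 -1.11]
twist -0.001 now [ 1.3  0.1 24.5] after [ 1.3  0.1 24.5] norm 25
4968 8169 normal [0.4313 0.7486 0.5035] elev 30.2 deg az 60.1 cen-tcp in XYN mm [31.8893 -0.9089 14.1697]
```

```bash
python3 -m inch '[[-1,1,0,12,0.03],[-1,0,0,8,0],[-1,0,0,0,0]]' 25|head -2; python3 to.py .5898 .2016 .1333 -33.8;python3 tilt.py; python3 - <<'E'
from h import *
np.set_printoptions(precision=1,suppress=True)
d,P=grab('wrist','w4.png'); C=d['color'][:,:,::-1].copy()
psi=np.deg2rad(58.2); X=np.array([np.cos(psi)*.866,np.sin(psi)*.866,.5]);Y=np.array([-np.sin(psi),np.cos(psi),0]);N=np.cross(X,Y)
B=np.array([.6041,.2261,.0844]); L=np.stack([(P-B)@X,(P-B)@Y,(P-B)@N],-1)*1000
def st(m,n): q=L[m]; print(n,m.sum(),np.percentile(q,[3,50,97],axis=0) if m.sum() else '')
x,y,z=L[...,0],L[...,1],L[...,2]
st((abs(z)<5)&(x>20)&(x<75)&(abs(y)<50),'deck')
st((abs(z-27)<3)&(x>44)&(x<70)&(abs(y)<20),'housing')
st((z>50)&(z<110)&(x>25)&(x<48)&(abs(y)<30),'pack')
m=(z>45)&(z<110)&(x>10)&(x<60)&(abs(y)<30)
for zz in range(38,110,6):
    k=m&(abs(z-zz)<3); 
    if k.sum()>20: print(zz,k.sum(),np.percentile(x[k],[5,50,95]),np.percentile(y[k],[2,50,98]))
cv2.imwrite('pics/w4c.png',C[130:330,180:460])
E
```

```text
time: 21.82
position: [0.5847, 0.2056, 0.1461]
t 21.82 pos [0.5847 0.2056 0.1461] yangle -33.5 tilt 3.49 grip 0.459 F [-0.5 -0.4 -1.6] q [ 0.11  0.33 -0.62  1.66  0.25  1.18 -1.15]
twist 0.005 now [-0.8  5.7 13.2] after [-0.7  5.7 13.2] norm 14
4944 8196 normal [0.4509 0.7376 0.5027] elev 30.2 deg az 58.6 cen-tcp in XYN mm [32.0768  0.6584 13.5294]
deck 10924 [[ 21.9 -47.6  -0. ]
 [ 53.4   9.8   1.5]
 [ 74.   47.8   2.9]]
housing 1094 [[ 49.4 -10.2  24.9]
 [ 56.9   0.2  27.4]
 [ 62.5  10.3  28.5]]
pack 8000 [[ 26.9 -13.2  61.7]
 [ 39.7   6.6  83.5]
 [ 45.9  25.5 109.7]]
62 1095 [39.4 45.1 46.2] [-12.3   9.5  23.3]
68 1122 [19.3 39.9 45.1] [-21.2   0.3  25.1]
74 916 [21.2 39.6 40.4] [-21.7   5.2  25.6]
80 1010 [24.4 39.6 40.5] [-21.2   4.6  25.5]
86 1138 [27.4 39.6 40.5] [-21.3   4.7  26.1]
92 1123 [38.4 39.6 40.4] [-19.7   6.5  25.4]
98 334 [39.1 39.9 40.6] [-11.6   0.4  22.3]
104 125 [13.1 23.9 33.6] [-12.7  26.8  27.9]
```

View pics/w4c.png

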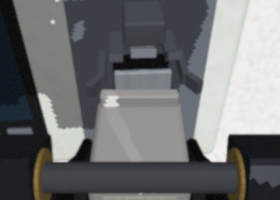

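Wrist data: the catch housing reads X 49 to 62, Y 0.2, height 27, which matches the bay frame. The pack's end face is 7.6 mm too far up the slope and about 5.5 mm off in Y, so I correct both and lower to hover.

```bash
cat > rel.py <<'E'
from h import *
d,P=grab('wrist')
psi=np.deg2rad(58.2); X=np.array([np.cos(psi)*.866,np.sin(psi)*.866,.5]);Y=np.array([-np.sin(psi),np.cos(psi),0]);N=np.cross(X,Y)
B=np.array([.6041,.2261,.0844]); L=np.stack([(P-B)@X,(P-B)@Y,(P-B)@N],-1)*1000
x,y,z=L[...,0],L[...,1],L[...,2]
s=ctrl.get_state(); p=(np.array(s['position'])-B)*1000; R=Rn.from_rotvec(s['tool_rot']).as_matrix()
print('t %.2f'%s['time'],'TCP XYN',np.round([p@X,p@Y,p@N],1),'F',np.round(s['ft_force'],1),'yang %.1f'%np.degrees(np.arctan2(R[1,1],R[0,1])),'grip %.3f'%s['grip_width'])
m=(z>34)&(x>27)&(x<45)&(abs(y)<32)&(np.arange(480)[:,None]<300)
h,e=np.histogram(x[m],np.arange(25,48,.5)); i=h.argmax(); f=np.median(x[m&(abs(x-e[i]-.25)<1)])
k=m&(abs(x-f)<1); print('endface X %.1f (seat 32) Y'%f,np.percentile(y[k],[2,50,98]).round(1),'N',np.percentile(z[k],[1,99]).round(1),k.sum())
print('pack origin: X %.1f'%(f-32))
E
python3 -m inch '[[-1,1,2,10,0],[-1,1,2,10,0],[-1,0,0,0,0]]' 25|head -2; python3 rel.py; python3 tilt.py
```

```text
time: 22.3
position: [0.5917, 0.2049, 0.1267]
t 22.35 TCP XYN [ 0.4 -0.6 49.2] F [-0.3  0.  -1.1] yang -33.5 grip 0.458
endface X 32.3 (seat 32) Y [-18.4  -0.1  18. ] N [45.3 78.2] 4807
pack origin: X 0.3
4968 8640 normal [0.4496 0.738  0.5032] elev 30.2 deg az 58.6 cen-tcp in XYN mm [31.9245  0.6244 13.671 ]
```

```bash
python3 -m inch '[[-1,3,-0.3,5,0],[-1,3,-0.3,5,0],[-1,0,0,0,0]]' 25|sed -n '1,2p;4p'; python3 rel.py
```

```text
time: 22.78
position: [0.5961, 0.2112, 0.1178]
ft_force: [0.1, 0.7, -0.8]
t 22.82 TCP XYN [ 2.1 -1.1 37.5] F [ 0.2  0.7 -0.9] yang -33.5 grip 0.460
endface X 34.4 (seat 32) Y [-18.8  -0.8  17.5] N [34.5 66.7] 4753
pack origin: X 2.4
```

```bash
python3 -m inch '[[-1,0,-1,5,0],[-1,0,0,0,0]]' 20|sed -n '1,2p;4p'; python3 rel.py;  python3 -m inch '[[-1,1,-0.5,4,0],[-1,0,0,0,0]]' 20|sed -n '1,2p;4p'; python3 rel.py
```

```text
time: 23.08
position: [0.5959, 0.2114, 0.1143]
ft_force: [-1.2, -0.0, -3.8]
t 23.12 TCP XYN [ 0.5 -0.8 34.3] F [-0.5 -0.4 -1.3] yang -33.5 grip 0.461
endface X 32.9 (seat 32) Y [-18.4  -0.5  17.8] N [34.4 63.7] 4367
pack origin: X 0.9
time: 23.38
position: [0.5965, 0.2126, 0.1105]
ft_force: [-1.8, -0.9, 0.7]
t 23.43 TCP XYN [-0.5 -0.6 30.5] F [-0.7 -0.8  1.2] yang -33.5 grip 0.458
endface X 32.1 (seat 32) Y [-18.1  -0.3  18.1] N [34.3 59.8] 3887
pack origin: X 0.1
```

Pack seated at X 0.1, Y about -0.1, touching the pad. Now I release, rise, shut the fingers and press on its top.

```bash
python3 -m inch '[[0.3,0,0,0,0],[0.3,0,0,0,0],[0.3,0,0,0,0]]'|sed -n '1,2p;4p'; python3 -m inch '[[0.3,0,0,-20,0],[0.3,0,0,-30,0],[0,0,0,-20,0],[-1,0,0,-10,0],[-1,0,0,0,0]]' 20|head -2; python3 to.py .5804 .1879 .165 -33
```

```text
time: 23.8
position: [0.5976, 0.2128, 0.1111]
ft_force: [0.2, 0.4, -0.6]
time: 24.42
position: [0.5927, 0.2149, 0.1985]
t 24.43 pos [0.5927 0.2149 0.1985] yangle -33.5 tilt 4.22 grip 0.392 F [0.  0.7 0.1] q [ 0.1   0.3  -0.63  1.58  0.23  1.26 -1.14]
twist -0.009 now [-30.3   2.3  32.8] after [-30.3   2.1  32.8] norm 45
```

```bash
python3 -m inch '[[-1,0,0,0,0],[-1,0,0,0,0],[-1,0,0,0,0],[-1,0,0,0,0]]' 40|tail -1;python3 rel.py; python3 - <<'E'
from h import *
d,P=grab('wrist','w5.png'); W=d['color'][:,:,::-1]
d,P=grab('scene'); C=d['color'][:,:,::-1]
cv2.imwrite('pics/m5.png',np.hstack([cv2.resize(W[100:400],(400,300)),cv2.resize(C[150:270,380:540],(400,300),interpolation=2)]))
E
```

```text
grip_width: 0.016
t 24.98 TCP XYN [ 41.3   4.4 104.9] F [0.1 0.2 0. ] yang -33.5 grip 0.010
endface X 30.2 (seat 32) Y [-19.3  -0.9  17.6] N [34.5 71.1] 2138
pack origin: X -1.8
```

View pics/m5.png

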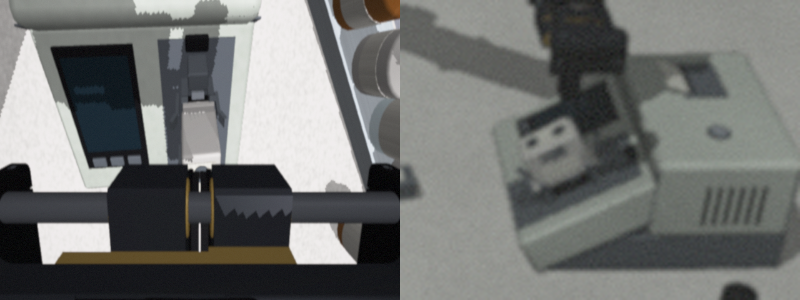

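Right view: pack seated square in the bay at (555,150). The wrist gives its top at N = 71 as expected and its X = -1.8, resting on the lower fence within the play. Fingers are shut and now go above the top centre.

```bash
python3 -m inch '[[-1,-15,0,4,0],[-1,-15,0,4,0],[-1,0,0,0,0]]' 40|head -2; python3 to.py .58 .187 .165 -33.5
```

```text
time: 25.45
position: [0.5743, 0.1865, 0.1864]
t 25.45 pos [0.5743 0.1865 0.1864] yangle -33.5 tilt 4.00 grip 0.004 F [0.1 0.5 0.3] q [ 0.15  0.25 -0.62  1.66  0.2   1.23 -1.1 ]
twist -0.001 now [ 3.   3.1 21.7] after [ 3.   3.1 21.7] norm 22
```

```bash
python3 -m inch '[[-1,3,2,10,0],[-1,0,0,8,0],[-1,0,0,0,0]]' 40|head -2; python3 to.py .58 .187 .15 -33.5
```

```text
time: 25.82
position: [0.5792, 0.1878, 0.1673]
t 25.82 pos [0.5792 0.1878 0.1673] yangle -33.6 tilt 4.01 grip 0.009 F [0.5 0.1 0.4] q [ 0.15  0.28 -0.62  1.67  0.22  1.19 -1.11]
twist -0.001 now [-0.7 -0.  17.4] after [-0.7 -0.  17.4] norm 17
```

```bash
python3 -m inch '[[-1,0,-0.5,10,0],[-1,0,-0.3,6,0],[-1,0,0,0,0]]' 40; python3 -m inch '[[-1,1,0,3,0],[-1,2,0,3,0]]'; python3 rel.py
```

```text
time: 26.2
position: [0.5796, 0.1887, 0.1498]
tool_rot: [2.728, 1.467, 0.084]
ft_force: [-0.4, -0.6, 0.2]
grip_width: 0.004
time: 26.45
position: [0.582, 0.1912, 0.1445]
tool_rot: [2.727, 1.466, 0.085]
ft_force: [-1.6, -1.4, 3.7]
grip_width: 0.005
t 26.50 TCP XYN [-5.8  0.6 72.4] F [-2.  -1.   3.1] yang -33.5 grip 0.003
endface X 30.4 (seat 32) Y [-19.5  -0.6  17.6] N [34.4 68.3] 3208
pack origin: X -1.6
```

```bash
python3 -m inch '[[-1,2,0,4,0],[-1,2,0,4,0],[-1,2,0,4,0]]' 40|sed -n '1,2p;4p'; python3 rel.py
```

```text
time: 26.88
position: [0.5859, 0.1955, 0.134]
ft_force: [-2.7, -0.4, 4.3]
t 26.93 TCP XYN [-6.2 -0.5 60.2] F [-1.6 -0.9  4. ] yang -33.5 grip 0.004
endface X 29.9 (seat 32) Y [-20.4  -1.2  17.7] N [34.2 56.6] 2367
pack origin: X -2.1
```

```bash
python3 tilt.py; python3 - <<'E'
from h import *
d,P=grab('wrist','w6.png'); W=d['color'][:,:,::-1]
d,P=grab('scene'); C=d['color'][:,:,::-1]
cv2.imwrite('pics/m6.png',np.hstack([cv2.resize(W[130:330,180:460],(420,300),interpolation=2),cv2.resize(C[160:240,410:510],(375,300),interpolation=2)]))
E
```

```text
2647 5961 normal [ 0.2353  0.3959 -0.8876] elev -62.6 deg az 59.3 cen-tcp in XYN mm [24.094  -1.5296 -3.5067]
```

View pics/m6.png

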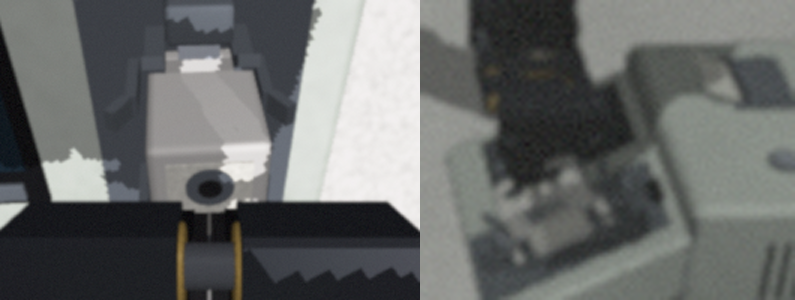

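The right view is blurred, but the wrist shows the top at (210,185) in the crop. The plane fit gives 27.4 degrees, so the upper end is going down first. I'll back off and press further down the slope.

```bash
python3 -m inch '[[-1,-4,0,-6,0],[-1,-4,0,-8,0],[-1,-4,0,-8,0],[-1,-1,0,0,0],[-1,0,0,0,0]]' 40|sed -n '1,2p;4p'; python3 rel.py; python3 tilt.py
```

```text
time: 27.7
position: [0.5776, 0.1841, 0.1568]
ft_force: [-0.1, -0.8, -0.3]
t 27.75 TCP XYN [-6.8  0.4 87.5] F [-0.1 -0.5  0.6] yang -33.6 grip 0.004
endface X 30.2 (seat 32) Y [-19.9  -1.1  17.1] N [34.5 71.3] 2967
pack origin: X -1.8
3328 5729 normal [ 0.267   0.4162 -0.8692] elev -60.4 deg az 57.3 cen-tcp in XYN mm [ 17.6673  -1.1072 -15.2413]
```

```bash
python3 -m inch '[[-1,0.5,-0.5,7,0],[-1,0,-0.3,6,0],[-1,0,0,0,0]]' 40|sed -n '1,2p;4p'; python3 rel.py; python3 -m inch '[[-1,1,0,3,0],[-1,2,0,4,0],[-1,2,0,4,0],[-1,2,0,4,0]]' 40|sed -n '1,2p;4p'; python3 rel.py;python3 tilt.py
```

```text
time: 28.18
position: [0.5782, 0.1854, 0.1425]
ft_force: [-0.1, 0.2, 2.3]
t 28.23 TCP XYN [-12.6   0.5  74.6] F [-1.   0.   0.9] yang -33.5 grip 0.006
endface X 29.4 (seat 32) Y [-19.9  -1.3  17.3] N [34.3 69.8] 3409
pack origin: X -2.6
time: 28.72
position: [0.5829, 0.1911, 0.1299]
ft_force: [-3.5, -1.3, 5.7]
t 28.77 TCP XYN [-12.8  -0.2  59.3] F [-1.9 -0.5  4.7] yang -33.5 grip 0.006
endface X 29.2 (seat 32) Y [-20.9  -1.5  17.1] N [34.3 55.8] 2331
pack origin: X -2.8
3395 6084 normal [ 0.2482  0.4072 -0.879 ] elev -61.5 deg az 58.6 cen-tcp in XYN mm [27.6973 -1.5763 -3.5325]
```

```bash
python3 -m inch '[[-1,0,0,4,0],[-1,0,0,4,0]]' 40|sed -n '1,2p;4p'; python3 rel.py;python3 tilt.py
```

```text
time: 29.08
position: [0.5841, 0.1926, 0.1257]
ft_force: [-14.1, -6.1, 33.0]
t 29.12 TCP XYN [-13.1  -0.6  55.5] F [-10.3  -3.9  22.4] yang -33.5 grip 0.006
endface X 28.9 (seat 32) Y [-25.   -1.7  17.1] N [34.2 52.5] 2066
pack origin: X -3.1
3396 6128 normal [ 0.2476  0.4084 -0.8786] elev -61.5 deg az 58.8 cen-tcp in XYN mm [27.9026 -1.393  -2.674 ]
```

```bash
python3 -m inch '[[-1,-2,0,-8,0],[-1,-4,0,-12,0],[-1,0,0,-10,0],[-1,0,0,0,0]]' 40|sed -n '1,2p;4p'; python3 rel.py;python3 tilt.py
```

```text
time: 29.68
position: [0.5785, 0.1875, 0.1569]
ft_force: [0.4, -0.7, -1.2]
t 29.73 TCP XYN [-4.4  1.6 85.6] F [ 0.1 -0.3  0.3] yang -33.5 grip 0.005
endface X 29.3 (seat 32) Y [-21.   -1.6  27.2] N [34.2 54.9] 1552
pack origin: X -2.7
2910 5611 normal [ 0.272   0.4137 -0.8688] elev -60.3 deg az 56.7 cen-tcp in XYN mm [  4.9976  -2.1879 -29.408 ]
```

The pack stays down: its top is at N = 56 against 72 before, and tilt is 29.7 degrees. I'll back off and inspect both catches and the spent pack.

```bash
python3 -m inch '[[-1,-20,0,-30,0],[-1,-40,0,-40,0],[-1,-50,0,-20,0],[-1,-50,0,0,0],[-1,-50,0,0,0]]' 40|sed -n '1,2p'; python3 -m inch '[[-1,-30,0,0,0],[-1,0,0,0,0]]'|sed -n '1,2p'; python3 - <<'E'
from h import *
np.set_printoptions(precision=1,suppress=True)
d,P=grab('top'); C=d['color'][:,:,::-1]
psi=np.deg2rad(58.2); X=np.array([np.cos(psi)*.866,np.sin(psi)*.866,.5]);Y=np.array([-np.sin(psi),np.cos(psi),0]);N=np.cross(X,Y)
B=np.array([.6041,.2261,.0844]); q=(P[115:275,50:230].reshape(-1,3)-B)*1000; L=np.stack([q@X,q@Y,q@N],1)
k=(L[:,2]>49)&(L[:,2]<61)&(abs(L[:,0])<45)&(abs(L[:,1])<30); g=L[k]; print('fresh top',k.sum(),np.median(g,0),cv2.minAreaRect(g[:,:2].astype(np.float32)))
A=np.c_[g[:,:2],np.ones(len(g))]; print('slopes deg',np.degrees(np.linalg.lstsq(A,g[:,2],rcond=None)[0][:2]))
for u in (slice(40,66),): 
  for sgn in(1,-1):
    k=(sgn*L[:,0]>33)&(sgn*L[:,0]<50)&(abs(L[:,1])<7)&(L[:,2]<40); print(sgn,L[k][:,[0,2]][np.argsort(L[k][:,0])].round(0).tolist()[::4])
q=P[205:290,345:450].reshape(-1,3); q=q[(q[:,2]>.046)&(q[:,2]<.062)]*1000; A=np.c_[q[:,:2],np.ones(len(q))]
print('spent',len(q),np.median(q,0),np.degrees(np.linalg.lstsq(A,q[:,2],rcond=None)[0][:2]),cv2.minAreaRect(q[:,:2].astype(np.float32)))
W=grab('wrist')[0]['color'][:,:,::-1]; S=grab('scene')[0]['color'][:,:,::-1]
cv2.imwrite('pics/m7.png',np.hstack([cv2.resize(C[150:240,140:240],(400,360),interpolation=2),cv2.resize(S[170:250,410:500],(400,360),interpolation=2)]))
cv2.imwrite('pics/w7.png',W)
E
```

```text
time: 30.4
position: [0.4532, 0.0116, 0.2389]
time: 30.65
position: [0.4342, -0.0179, 0.2372]
fresh top 434 [-0.8 -0.8 54.4] ((-0.9267044067382812, -1.2554950714111328), (40.2899055480957, 64.2433853149414), 88.83466339111328)
slopes deg [-0.2 -0.4]
1 [[33.0, 12.0], [36.0, 15.0], [38.0, 15.0], [41.0, 23.0], [42.0, 23.0], [43.0, 23.0], [45.0, 21.0], [45.0, 14.0], [47.0, 13.0]]
-1 [[-50.0, 29.0], [-49.0, 25.0], [-48.0, 6.0], [-44.0, 21.0], [-42.0, 24.0], [-39.0, 27.0]]
spent 397 [ 504.7 -309.7   54.3] [-0.5 -0.5] ((504.8658142089844, -310.6554260253906), (41.192230224609375, 64.14875030517578), 85.52228546142578)
```

View pics/m7.png

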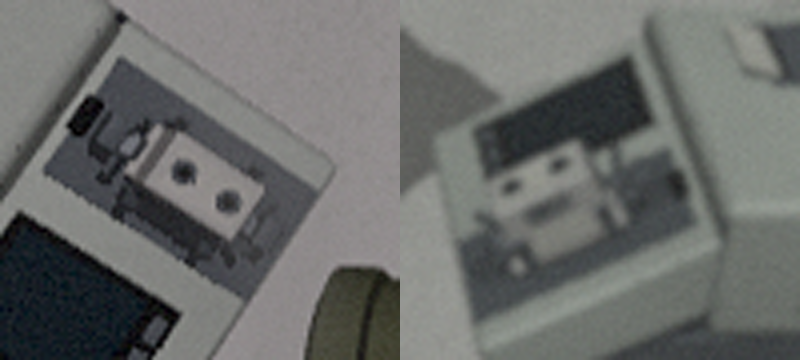

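Both views show the pack low and level in the bay, at (200,185) and (545,200), and the upper catch nose is out. Its top sits at 54.4 mm, down from about 70.5, so the pad is about 16 to 16.5 mm down. The slopes are within 0.4 degrees. The spent pack is upright in the tray, so I'm handing in.

```bash
python3 -c "
from bench import ctrl
print(ctrl.get_state()['time'],ctrl.get_state()['ft_force']); ctrl.close_job()"
```

```text
30.8 [0.63844532 0.19559865 0.05157959]
the job is handed in; nothing more can be done
```

The spent pack is standing in the grey tray, and the fresh pack is pressed down on the pad and stays there with nothing holding it. I handed the job in at 30.8 s; it reports no verdict.

- **Spent pack:** it is released and upright within about 0.7° on the tray floor, about 26 mm off the tray's centre along tray x. Its end lug is about 2 mm from the wall.
- **Fresh pack:** I set its 30° tilt by resting it on the analyser's screen, then placed it in the bay and pressed it with shut fingers. The first press tilted it about 2.6°, upper end first. I backed off and pressed again further down the slope, to the bottom stop with a peak of about 35 N at the wrist.
- **Last checks on the fresh pack:** its top sits about 16 mm lower than before and is level within 0.4°. In the overhead view it is about 1 mm off centre each way.
- **Disagreement:** just after the press, the wrist camera put the pack about 2.7 mm down the slope, against about 0.9 mm overhead. Both are inside the 4 mm limit.
- **Catches:** depth readings show the upper catch out over its lug. The lower catch was hidden, so I infer it has caught only because the pack stays down and level.
- **Other items:** I did not re-measure the other bottles, glassware, dish and slide box, but no unexpected contact force showed on the arm. The tool drifted about 4° from vertical during the run.

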